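# Stack the amulet box in the soldering nest and hold the heat shield at its balance point

### The job

Load the soldering nest: set the drum squarely down between its four pins, then the open spacer ring on the drum, then the knobbed cover on the ring, each fully down and level. Then take the hinged heat shield by its bar, swing it up from its back rest to the upright balance point, where it would fall neither way, without letting it topple over towards the nest, and finish there with the fingers still gripping the bar and holding the shield still: do not let go at the end. Leave the hammer, the jar and the stake anvil alone.

Things in the scene. Friction and masses are not known exactly. Their poses are not given: they have to be found in the camera images.
- nest (a point): centre of the nest floor, a dark steel plate 36 mm above the table on a fixed pale firebrick slab 165 x 140 mm. Four upright 8 mm pins, 52 mm tall, top 8 mm tapered, stand on the diagonals 30.5 mm from it: a 50 mm part has 1.5 mm play all round. Axes: z up, x towards the hinge, y parallel to it. Fingers fit beside a part in the 35 mm gaps between pins, along x or y.
- hinge (a point): middle of the shield's hinge line, 70 mm from the nest centre along the nest's +x and 55 mm above the table (19 mm above the nest floor); the hinge line is parallel to the nest's y axis. Hinge brackets, 8 mm thick and 64 mm above the table, stand at 60 mm to each side.
- shield_bar (a point): middle of the shield's grip bar: round steel, 10 mm thick, parallel to the hinge line, 130 mm from it, 92 mm free between the two side rods that carry it. Between the sheet's edge (70 mm from the hinge) and the bar is an open window of 55 mm, so fingers can straddle the bar. x points from hinge to bar, y along the bar.
- shield (a joint): angle of the heat shield: a 104 mm wide steel flap, 250 g, nearly frictionless hinge. 0 (start): lying back on its rest, away from the nest, 0.524 rad above level, bar 120 mm above the table. Grows as the bar swings up towards the nest. 1.047: upright, bar 185 mm above the table, straight over the hinge: the balance point. Past it it falls towards the nest (stop at 1.85).
- drum: the box's body, a plain solid white-metal round block with a flat closed top, 50 mm in diameter, 22 mm tall, about 120 g. Origin: centre of its underside, z up. Starts upright on the table.
- spacer: an open white-metal ring, 50 mm outside, 32 mm inside, 14 mm tall, about 50 g. Origin: centre of its underside, z up. Starts flat on the table.
- cover: a white-metal disc 50 mm in diameter and 8 mm thick with a round knob 16 mm in diameter and 16 mm tall on top (24 mm in all), about 60 g. Origin: centre of its underside, z up. Starts flat on the table, knob up.
- hammer: bystander: a hammer 240 mm long lying on the table to the left; origin under its middle.
- jar: bystander: a small white jar 48 mm wide, 75 mm tall, standing on the table; origin: centre of its underside.
- anvil: bystander: a stake anvil, a round wooden foot 140 mm wide and 50 mm high with an upright steel stake, 184 mm tall in all; origin: centre of its underside.
Things that resemble listed ones, but are neither listed nor needed, are in the scene too. What is shaped like the drum but pink is not meant. What is shaped like the spacer but green is not meant.

How it is judged:
By the outcome, as a careful person would: the job done as asked, in the order asked, and still so for the second after the job is handed in, while the arm keeps its last pose, push and grip.
It also fails if it takes over 72 s, if anything falls off the work surface, if the arm or the gripper's body presses on something with over 40 N, if the wrist force passes 120 N, or if a joint passes its speed limit or range.

### The arm

A 6-joint arm with a two-finger parallel gripper is mounted at the origin on the work surface. World frame = base frame: x ahead of the robot, y to its left, z up, the work surface at z = 0. Lengths are in m, angles in rad, forces in N, time in s.
With the tool pointing down it reaches from about 0.35 to 0.85 m from the base axis. Payload 8.1 kg.
Tool frame: the origin (TCP) lies between the finger pads; the fingertips stand 11 mm ahead of it and the grasp point (between the pads) lies 8 mm behind it (tips_ahead is the z of the fingertips in the tool frame, in m); z points along the fingers, y is the line along which they close (so a half turn about z gives the same grasp; the last joint's range is limited). The gripper opens to 93 mm and grips with 3 to 60 N. Pads are 15 mm wide; open, the fingers measure 128 mm over their backs; the gripper's body (75 mm by 188 mm) begins 65 mm behind the grasp point.
Start: joints at [-1.189, 0.13, 1.488, -0, 1.523, -0.085], TCP at [0.27, -0.536, 0.23] pointing down, gripper open.
Joint ranges: [-2.96, 2.96], [-0.89, 2.26], [0.02, 2.5], [-1.34, 4.48], [0, 2.73], [-2.66, 2.66]. Speed limits (rad/s): [2.39, 2.39, 2.79, 3.14, 3.14, 3.14].

### API

Orientations are given as a rotation vector (axis times angle).
In Python, from plant import read_state, read_camera, close_job, tips_ahead gives the robot as it stands. The module is installed in compiled form; this text tells all that it offers.
- The arm moves only by the tool move_arm, never from a script. Its argument "plan" is a list of rows, each a list of 7 numbers: the turn, a rotation vector about the tool's x, y, z in units of 6 degrees (1.0 is 6 degrees), then the shift along the tool's x, y, z in units of 25 mm (1.0 is 25 mm), then the finger opening in mm, from 0 to 93. A call has exactly 10 rows; each row shifts and turns the commanded pose from where the row before left it, along the tool's axes as they then stand; what a row does not reach is not made up. A row lasts 1/10 s, in which the tool goes at most 50 mm and 8.59 degrees, less where a joint would pass 70% of its speed; a pose out of reach is approached as far as the arm can. A call is refused whole if a number of a shift passes 1 or a number of a turn 1, either way. A call with a gripper value outside its range is refused whole. The fingers move at their own pace and stop on an object; "force" is the grip in N (left out, the last holds). Time passes only in rows, so rows that do not move let the fingers close, or fill a call up. It gives the time, the measured TCP pose, the force, the opening and the grip force at its end, in the units of the state.
- read_state(): the state, without advancing time (a new reading comes with each control period).
- read_camera(name): name is "scene" or "top" or "wrist"; returns a dict with "frame" (400x640x3 uint8, red, green, blue), "z_map" (400x640 float32, m along the optical axis (not along the pixel's ray), 0 where there is no reading), "fx", "fy", "cx", "cy" (pixels), "rvec" (rotation vector, rad) and "tvec" (3), from world to camera coordinates, as OpenCV has them. Camera axes: x right, y down, z forward; pixel columns grow to the right and rows downward; lengths in m; the calibration is good to about 2 mm. A picture is of the moment at which its call begins.
- close_job(): hands the job in; it is judged then, once.
The state is a dict: "t": time; "q": joint angles; "dq": joint speeds; "joint_torque": joint torques, N m; "tool_pos": TCP position; "orientation": TCP orientation; "force": force on the tool from outside, world axes, zero at the start; "wrist_torque": the same for the moment, N m; "opening": finger opening in m; "gripper_force": force on a finger pad.
Only numpy, scipy, OpenCV 4.12 (cv2) and the standard library are available. Lean on these libraries where they do the work, as an engineer would, in place of code of your own. Each camera call takes 0.05 s, during which the arm holds its last target. There are 200 camera calls.

## Working session

There is one attempt and no reset: what is moved stays moved. The work goes in short steps, Python scripts to look and compute and a tool call to move; the robot and the scene stay as the last step left them, time stands still between calls to the robot, and variables do not carry over. Pictures are saved under pics/ and viewed, at most 10 in all, crops included, and the job is handed in when it is done.

Besides the shell and the picture viewer there is one more tool, called after "Emit:" as name(argument=value, ...) on one line, values as JSON. move_arm: Moves the arm, as the interface text tells. Its arguments: {"type":"object","properties":{"plan":{"type":"array","items":{"type":"array","items":{"type":"number"}}},"force":{"type":"number"}},"required":["plan"]}

```bash
mkdir -p pics; ls
cat > h.py <<'E'
import numpy as np,cv2
from plant import read_state,read_camera,close_job,tips_ahead
def cam(n):
    c=read_camera(n);c['R']=cv2.Rodrigues(np.array(c['rvec'],float))[0];c['t']=np.array(c['tvec'],float).ravel();return c
def ray(c,u,v,z):
    d=c['R'].T@np.array([(u-c['cx'])/c['fx'],(v-c['cy'])/c['fy'],1]);o=-c['R'].T@c['t']
    return o+d*(z-o[2])/d[2]
def cloud(c):
    v,u=np.mgrid[0:400,0:640];z=c['z_map']
    p=np.stack([(u-c['cx'])/c['fx']*z,(v-c['cy'])/c['fy']*z,z],-1)
    return (p-c['t'])@c['R']
def save(c,n,box=None,s=1):
    f=c['frame'][:,:,::-1]
    if box:f=f[box[1]:box[3],box[0]:box[2]]
    cv2.imwrite('pics/'+n,cv2.resize(f,None,fx=s,fy=s,interpolation=cv2.INTER_CUBIC))
E
python3 - <<'E'
from h import *
print(read_state(),tips_ahead)
for n in('top','scene'):
    c=cam(n);save(c,n+'0.png',s=1.25);np.save(n+'.npy',c,allow_pickle=True);print(n,-c['R'].T@c['t'],c['R'][2],c['fx'])
E
```

```text
pics
{'t': 0.0, 'q': array([-1.18938351e+00,  1.31169994e-01,  1.48924420e+00, -1.09453286e-07,
        1.52298427e+00, -8.54023225e-02]), 'dq': array([-3.86401244e-04,  7.30671434e-04, -6.62466587e-05, -1.10587778e-03,
        1.43458904e-03, -1.32132531e-03]), 'joint_torque': array([-8.90682531e-04, -5.59839535e+01, -4.91757452e+01,  7.70310801e-02,
        3.56910203e-02, -1.64455219e-04]), 'tool_pos': array([ 0.26984681, -0.53529922,  0.22860141]), 'orientation': array([-3.05466724e+00, -7.26218519e-01,  4.18227081e-04]), 'force': array([ 0.22116937,  0.4394697 , -0.58757825]), 'wrist_torque': array([-0.01194245, -0.00521874, -0.01229168]), 'gripper_force': 0.0, 'opening': 0.09311171765660034} 0.011
top [0.39176467 0.04913836 1.24054663] [ 0.14305595 -0.02711689 -0.98934305] 444.06707045803233
scene [ 0.89873536 -0.55704204  1.02165834] [-0.32033118  0.51248174 -0.79671225] 417.6135027430449
```

View pics/top0.png

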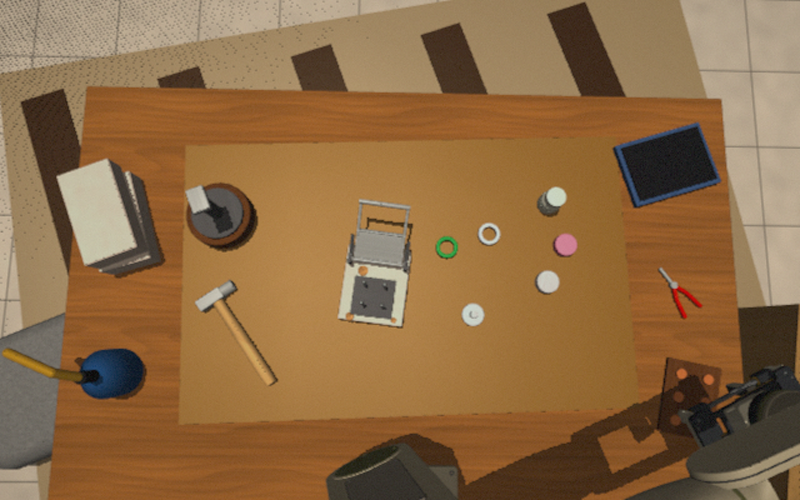

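View pics/scene0.png

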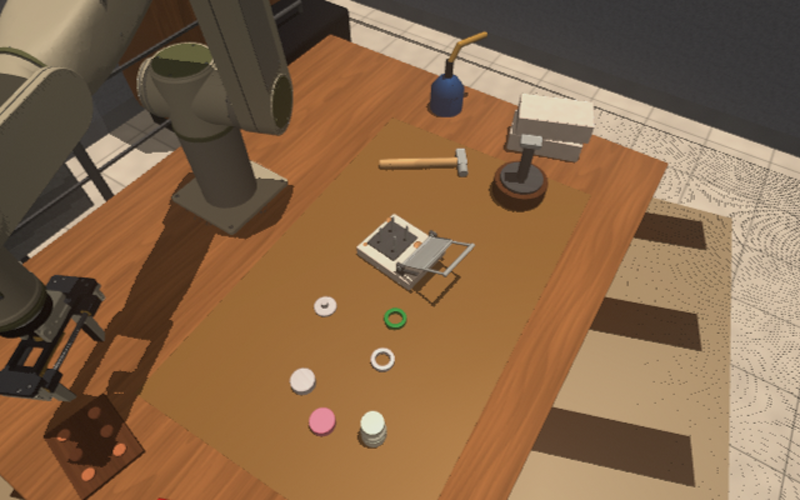

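The top view (800 px wide) shows the drum at (548,282), spacer at (489,234), cover at (473,315), nest plate at (374,297) and bar at (385,204). The pink and green decoys are at (565,245) and (447,247). The scene view agrees: drum (302,380), spacer (382,359), cover (325,306).

Run:
```python
from h import *
def near(c,u,v,r): 
    m=np.zeros((400,640),np.uint8);cv2.circle(m,(int(u/1.25),int(v/1.25)),r,1,-1);return m>0
for n,pts in(('top',dict(drum=(548,282,.022),spacer=(489,234,.014),cover=(473,315,.008))),('scene',dict(drum=(302,380,.022),spacer=(382,359,.014),cover=(325,306,.008)))):
    c=np.load(n+'.npy',allow_pickle=True).item();P=cloud(c);hsv=cv2.cvtColor(c['frame'],cv2.COLOR_RGB2HSV)
    for k,(u,v,z) in pts.items():
        m=near(c,u,v,15)&(hsv[...,1]<70)&(hsv[...,2]>110)
        # only top-surface points by depth
        p=P[m];mt=p[:,2]>z-.006
        vv,uu=np.nonzero(m);(a,b),r=cv2.minEnclosingCircle(np.stack([uu,vv],1).astype(np.float32))
        print(n,k,m.sum(),'encl ray',ray(c,a,b,z).round(4),'r px',round(r,1),'cloud mid',((p[mt].max(0)+p[mt].min(0))/2).round(4),np.ptp(p[mt],axis=0).round(3), np.percentile(p[:,2],[5,50,95]).round(3))
c=np.load('top.npy',allow_pickle=True).item();P=cloud(c)
hsv=cv2.cvtColor(c['frame'],cv2.COLOR_RGB2HSV)
# slab outline
m=near(c,374,285,45)&(P[...,2]>.02)&(P[...,2]<.05)&(c['z_map']>0)
p=P[m][:,:2].astype(np.float32);r=cv2.minAreaRect(p*1000);print('slab',r,cv2.boxPoints(r).round(1).tolist())
d=near(c,374,297,28)&(hsv[...,2]<90)
p=P[d&(P[...,2]<.05)&(P[...,2]>.025)][:,:2].astype(np.float32);print('plate',d.sum(),cv2.minAreaRect(p*1000))
for s in ('top','scene'):
    c=np.load(s+'.npy',allow_pickle=True).item();P=cloud(c)
    q=P.reshape(-1,3);w=q[(abs(q[:,0]-.57)<.1)&(abs(q[:,1]-.05)<.15)&(q[:,2]>.105)&(q[:,2]<.14)]
    print(s,'bar',len(w),w.mean(0).round(4),cv2.minAreaRect((w[:,:2]*1000).astype(np.float32)),cv2.fitLine((w[:,:2]).astype(np.float32),cv2.DIST_L2,0,.01,.01).ravel())
```

```text
top drum 253 encl ray [ 0.5028 -0.3123  0.022 ] r px 9.2 cloud mid [ 0.5017 -0.3107  0.023 ] [0.048 0.048 0.013] [0.018 0.023 0.027]
top spacer 156 encl ray [ 0.6101 -0.1838  0.014 ] r px 8.9 cloud mid [ 0.5125 -0.0791  0.6243] [0.241 0.256 1.232] [0.    0.014 0.019]
top cover 260 encl ray [ 0.4294 -0.1468  0.008 ] r px 9.1 cloud mid [ 0.4219 -0.0619  0.6214] [0.06  0.222 1.238] [0.004 0.009 0.026]
scene drum 303 encl ray [ 0.5052 -0.3139  0.022 ] r px 10.3 cloud mid [ 0.6885 -0.4224  0.5191] [0.42  0.269 1.005] [0.018 0.021 0.025]
scene spacer 166 encl ray [ 0.6114 -0.1864  0.014 ] r px 9.5 cloud mid [ 0.6106 -0.1848  0.0136] [0.048 0.048 0.011] [0.005 0.013 0.016]
scene cover 214 encl ray [ 0.4284 -0.1471  0.008 ] r px 8.7 cloud mid [ 0.429  -0.1467  0.0141] [0.048 0.049 0.023] [0.004 0.008 0.023]
slab ((489.8857727050781, 72.41825866699219), (139.85784912109375, 165.67044067382812), 83.1871566772461) [[399.29998779296875, 12.800000190734863], [563.7999877929688, -6.800000190734863], [580.4000244140625, 132.0], [415.8999938964844, 151.6999969482422]]
plate 163 ((453.83453369140625, 67.0383529663086), (71.305419921875, 95.27107238769531), 79.15457153320312)
top bar 208 [0.6436 0.0534 0.1209] ((631.6845703125, 54.97542953491211), (104.79129791259766, 44.77354049682617), 82.97272491455078) [0.12820725 0.9917474  0.6435558  0.05340161]
scene bar 164 [0.6466 0.0503 0.1204] ((636.31298828125, 53.62853240966797), (106.83551025390625, 37.503929138183594), 82.77838897705078) [0.11539629 0.9933195  0.64662987 0.05026826]
```

```bash
cat >> h.py <<'E'
from scipy.spatial.transform import Rotation as Ro
def to(x,y,z,yaw=None):
    """units: turn about tool z first, then shift in tool axes after that turn"""
    s=read_state();R=Ro.from_rotvec(s['orientation']).as_matrix();p=s['tool_pos']
    yw=np.degrees(np.arctan2(R[1,0],R[0,0]))
    if yaw is None:yaw=yw
    T=Ro.from_euler('z',yaw,degrees=True)*Ro.from_euler('x',180,degrees=True)
    d=T.as_matrix().T@(np.array([x,y,z])-p)/.025
    rv=(Ro.from_matrix(R).inv()*T).as_rotvec(degrees=True)/6
    print('pos',p.round(4),'yaw',round(yw,2),'turn',rv.round(2),'shift',d.round(2),'t',s['t'],'op',s['opening'],'F',s['force'].round(1),'g',s['gripper_force'])
E
python3 -c "
from h import *
to(.504,-.313,.12,-6.8)"
```

```text
pos [ 0.2698 -0.5353  0.2287] yaw 26.75 turn [-0.02  0.    5.59] shift [ 8.25 -9.94  4.35] t 0.1 op 0.09292425784960785 F [ 0.3  0.1 -0.2] g 0.0
```

Emit:
move_arm(plan=[[0,0,0.56,1,-0.72,0.43,93],[0,0,0.56,1,-0.72,0.43,93],[0,0,0.56,1,-0.72,0.43,93],[0,0,0.56,1,-0.72,0.43,93],[0,0,0.56,1,-0.72,0.43,93],[0,0,0.56,1,-0.72,0.43,93],[0,0,0.56,1,-0.72,0.43,93],[0,0,0.56,1,-0.72,0.43,93],[0,0,0.56,1,-0.72,0.43,93],[0,0,0.56,1,-0.72,0.43,93]], force=20)

```text
t: 1.1
tool_pos: [0.4763, -0.3111, 0.1213]
orientation: [-3.135, 0.191, 0.001]
force: [-0.9, -0.7, 0.5]
opening: 0.0928
gripper_force: 0.0
```

Run:
```python
from h import *
to(.504,-.313,.0135,-6.8)
c=cam('wrist');save(c,'w1.png');P=cloud(c);hsv=cv2.cvtColor(c['frame'],cv2.COLOR_RGB2HSV)
print(-c['R'].T@c['t'],c['R'][2])
m=((abs(P[...,0]-.504)<.04)&(abs(P[...,1]+.313)<.04)&(P[...,2]>.019)&(P[...,2]<.026));p=P[m];print(m.sum(),(p.max(0)+p.min(0))/2,np.ptp(p,axis=0))
```

```text
pos [ 0.4763 -0.3111  0.1213] yaw -6.99 turn [-0.    0.01 -0.03] shift [ 1.11 -0.05  4.31] t 1.1 op 0.09276961234807862 F [-0.9 -0.7  0.5] g 0.0
[ 0.56176483 -0.32093987  0.27616549] [-0.30292398  0.03728045 -0.95228527]
3123 [ 0.50396661 -0.31072312  0.02172031] [0.04983445 0.04909352 0.00519287]
```

View pics/w1.png

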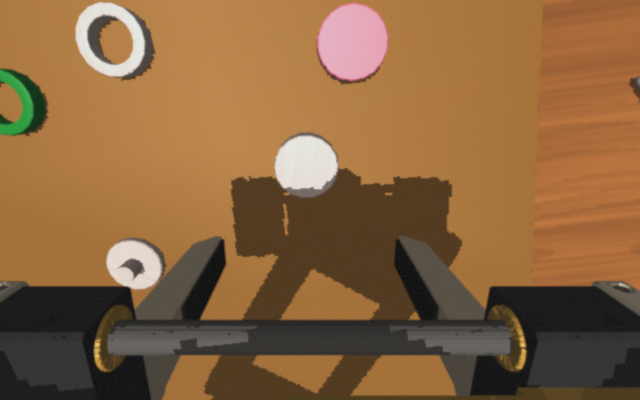

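The wrist view shows the drum at (306,165) between the finger planes; its measured position is (0.504,-0.311), top at 22 mm as it should be.

Emit:
move_arm(plan=[[0,0,0,0.56,-0.06,0,80],[0,0,0,0.56,-0.06,0,80],[0,0,0,0,0,1,70],[0,0,0,0,0,1,70],[0,0,0,0,0,1,70],[0,0,0,0,0,0.8,70],[0,0,0,0,0,0.5,70],[0,0,0,0,0,0,40],[0,0,0,0,0,0,40],[0,0,0,0,0,0,40]], force=25)

```text
t: 2.15
tool_pos: [0.5042, -0.313, 0.0154]
orientation: [3.136, -0.188, 0.001]
force: [-0.5, 1.2, -0.9]
opening: 0.0508
gripper_force: 0.3
```

Run:
```python
from h import *
to(.504,-.312,.1135,-6.8)
```

```text
pos [ 0.5042 -0.313   0.0154] yaw -6.85 turn [ 0.   -0.01 -0.01] shift [-0.01 -0.04 -3.92] t 2.15 op 0.0507990648519279 F [-0.5  1.2 -0.9] g 0.2854112349450588
```

Emit:
move_arm(plan=[[0,0,0,0,0,0,40],[0,0,0,0,0,0,40],[0,0,0,0,0,-0.5,40],[0,0,0,0,0,-1,40],[0,0,0,0,0,-1,40],[0,0,0,0,0,-1,40],[0,0,0,0,0,-1,40],[0,0,0,-0.3,-1,0,40],[0,0,0,-0.4,-1,0,40],[0,0,0,-0.4,-1,0,40]])

```text
t: 3.15
tool_pos: [0.4853, -0.2343, 0.1283]
orientation: [3.136, -0.189, 0.001]
force: [-0.9, -0.9, -0.7]
opening: 0.0486
gripper_force: 25.0
```

Emit:
move_arm(plan=[[0,0,0,-0.2,-1,0,40],[0,0,0,-0.2,-1,0,40],[0,0,0,-0.2,-1,0,40],[0,0,0,-0.2,-1,0,40],[0,0,0,-0.2,-1,0,40],[0,0,0,-0.2,-1,0,40],[0,0,0,-0.1,-1,0,40],[0,0,0,0,-1,0,40],[0,0,0,0,-0.5,0,40],[0,0,0,0,0,0,40]])

```text
t: 4.15
tool_pos: [0.4788, -0.019, 0.1277]
orientation: [-3.136, 0.184, -0.001]
force: [-0.9, 0.3, -1.3]
opening: 0.0487
gripper_force: 25.0
```

Run:
```python
from h import *
to(.467,.073,.125,-6.8)
c=cam('wrist');save(c,'w2.png',s=1.25);np.save('w2.npy',c,allow_pickle=True);print(-c['R'].T@c['t'],c['fx'])
c=cam('top');np.save('top2.npy',c,allow_pickle=True)
```

```text
pos [ 0.4788 -0.019   0.1277] yaw -6.73 turn [-0.   -0.01  0.01] shift [-0.9  -3.6   0.11] t 4.15 op 0.048651032006329385 F [-0.9  0.3 -1.3] g 24.99987691640854
[ 0.56412933 -0.02839693  0.28267928] 335.390608404773
```

View pics/w2.png

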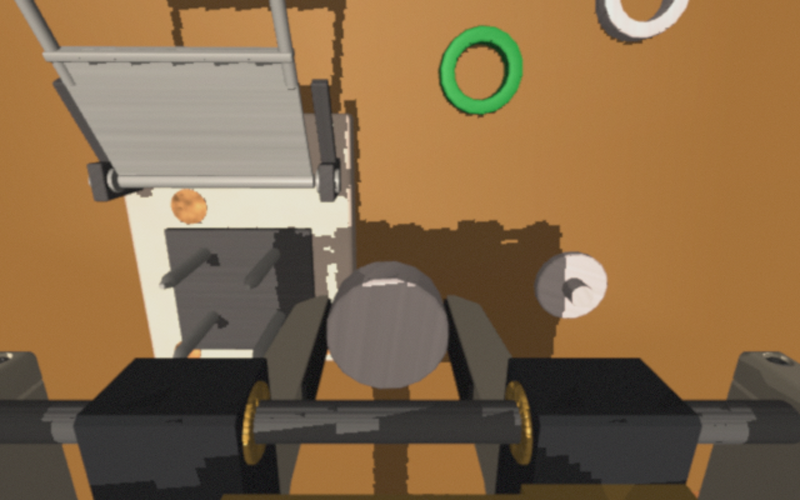

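The wrist view shows the drum held at (388,325) and the nest to the left, with pins leaning outward (tops near (165,285), (250,285), (178,355)). I'll use the depth map for pin positions.

Run:
```python
from h import *
y=np.radians(-6.8);X=np.array([np.cos(y),np.sin(y)]);Y=np.array([-np.sin(y),np.cos(y)])
for f in('w2','top2','top','scene'):
    c=np.load(f+'.npy',allow_pickle=True).item();P=cloud(c).reshape(-1,3)
    m=(abs(P[:,0]-.467)<.045)&(abs(P[:,1]-.073)<.045)&(P[:,2]>.05)&(P[:,2]<.092)
    p=P[m];print(f,len(p))
    if f=='w2' or len(p)<400:
        q=p[:,:2]-[.467,.073];a=q@X;b=q@Y
        for sx in(1,-1):
            for sy in(1,-1):
                k=(a*sx>0)&(b*sy>0)
                if k.sum():print(sx,sy,k.sum(),'mid a,b mm',(np.median(a[k])*1e3).round(1),(np.median(b[k])*1e3).round(1),'range',(np.percentile(a[k],[3,97])*1e3).round(1),(np.percentile(b[k],[3,97])*1e3).round(1),'z',p[k,2].min().round(3),p[k,2].max().round(3))
c=np.load('w2.npy',allow_pickle=True).item();P=cloud(c)
m=np.zeros((400,640),bool);m[200:320,255:365]=1
hs=c['z_map'];Q=P[m];print('drum z hist',np.histogram(Q[:,2],bins=[.08,.1,.11,.115,.12,.125,.13,.135,.14,.15]))
tp=m&(abs(P[...,2]-.135)<.006);p=P[tp]
e=(p.max(0)+p.min(0))/2;print(tp.sum(),e,np.ptp(p,axis=0))
```

```text
w2 1482
1 1 431 mid a,b mm 25.8 22.1 range [21.8 28.1] [20.3 25.9] z 0.05 0.089
1 -1 347 mid a,b mm 26.2 -20.6 range [22.4 28. ] [-22.6 -16.7] z 0.05 0.089
-1 1 385 mid a,b mm -16.5 22.4 range [-20.6 -15. ] [20.4 26.6] z 0.05 0.086
-1 -1 319 mid a,b mm -16.2 -19.9 range [-19.1 -14.9] [-22.3 -15.8] z 0.05 0.086
top2 20
1 1 8 mid a,b mm 20.2 22.0 range [18.4 23. ] [19.8 24.7] z 0.061 0.091
-1 1 9 mid a,b mm -21.2 23.5 range [-24.1 -18.8] [20.3 26.8] z 0.055 0.088
-1 -1 3 mid a,b mm -21.6 -17.9 range [-23.7 -19. ] [-18.2 -17.5] z 0.082 0.089
top 35
1 1 8 mid a,b mm 20.4 21.9 range [18.1 22.8] [20.  24.7] z 0.059 0.089
1 -1 9 mid a,b mm 20.6 -20.1 range [18.3 23.8] [-22.8 -17.3] z 0.065 0.089
-1 1 9 mid a,b mm -21.3 23.6 range [-24.  -18.9] [20.4 26.9] z 0.053 0.088
-1 -1 9 mid a,b mm -21.7 -20.5 range [-24.6 -18.5] [-23.1 -17.6] z 0.051 0.092
scene 89
1 1 18 mid a,b mm 25.2 21.4 range [23.1 27. ] [19.2 23.5] z 0.051 0.087
1 -1 26 mid a,b mm 24.3 -21.4 range [21.1 27.2] [-23.7 -17.3] z 0.051 0.09
-1 1 24 mid a,b mm -17.9 22.2 range [-23.8 -15.8] [18.7 24.8] z 0.052 0.086
-1 -1 21 mid a,b mm -18.8 -20.9 range [-20.9 -15.6] [-24.7 -17.4] z 0.054 0.086
drum z hist (array([   0,    0,   78,  337,  352,  398, 6390,  831,  274]), array([0.08 , 0.1  , 0.11 , 0.115, 0.12 , 0.125, 0.13 , 0.135, 0.14 ,
       0.15 ]))
7328 [ 0.47883901 -0.01938047  0.13499809] [0.05004858 0.05424047 0.01198499]
```

```bash
cat >> h.py <<'E'
from scipy.optimize import least_squares
def pins(c,zlo=.05,zhi=.079,c0=(.468,.074)):
    P=cloud(c).reshape(-1,3);m=(abs(P[:,0]-c0[0])<.045)&(abs(P[:,1]-c0[1])<.045)&(P[:,2]>zlo)&(P[:,2]<zhi);p=P[m,:2]
    def f(v):
        a=v[2]+np.pi/4+np.arange(4)*np.pi/2
        C=v[:2]+.0305*np.stack([np.cos(a),np.sin(a)],1)
        return (np.linalg.norm(p[:,None]-C,axis=2)).min(1)*1e3-4
    r=least_squares(lambda v:f([v[0]/1e3,v[1]/1e3,v[2]]),[c0[0]*1e3,c0[1]*1e3,-.119],loss='soft_l1',f_scale=.7)
    return len(p),r.x[:2].round(2),np.degrees(r.x[2]).round(2),np.median(abs(r.fun)).round(2)
E
python3 - <<'E'
from h import *
for f in('w2','top','scene'):
    c=np.load(f+'.npy',allow_pickle=True).item();print(f,pins(c))
E
```

```text
w2 (1017, array([469.67,  75.77]), np.float64(-6.98), np.float64(0.2))
top (9, array([467.56,  75.38]), np.float64(-6.7), np.float64(0.14))
scene (70, array([468.33,  74.82]), np.float64(-6.67), np.float64(0.76))
```

Emit:
move_arm(plan=[[0,0,0,-0.2,-0.9,0,40],[0,0,0,-0.2,-0.9,0,40],[0,0,0,-0.2,-0.9,0,40],[0,0,0,-0.2,-0.8,0,40],[0,0,0,0,-0.2,0,40],[0,0,0,0,0,0,40],[0,0,0,0,0,0.2,40],[0,0,0,0,0,0.2,40],[0,0,0,0,0,0,40],[0,0,0,0,0,0,40]])

```text
t: 5.25
tool_pos: [0.4695, 0.0736, 0.1167]
orientation: [3.136, -0.189, -0.001]
force: [-0.8, -0.3, -1.5]
opening: 0.0485
gripper_force: 25.0
```

Run:
```python
from h import *
c=cam('wrist');save(c,'w3.png');print(pins(c),pins(c,.045,.07))
P=cloud(c)
m=np.zeros((400,640),bool);m[200:320,255:365]=1
tp=m&(abs(P[...,2]-.124)<.004);p=P[tp];print(tp.sum(),(np.percentile(p,.5,axis=0)+np.percentile(p,99.5,axis=0))/2,np.ptp(p,axis=0))
to(.4697,.0757,.052,-6.95)
```

```text
(319, array([469.62,  75.71]), np.float64(-6.94), np.float64(0.11)) (247, array([469.63,  75.7 ]), np.float64(-6.95), np.float64(0.1))
7119 [0.47005292 0.07348104 0.12367291] [0.0499018  0.05399113 0.00795915]
pos [0.4697 0.0738 0.117 ] yaw -6.89 turn [0.   0.   0.01] shift [-0.01 -0.08  2.6 ] t 5.3 op 0.04841021323243649 F [-0.6 -0.1 -1.3] g 24.999661445617676
```

Emit:
move_arm(plan=[[0,0,0,0,-0.08,0,40],[0,0,0,0,0,0.4,40],[0,0,0,0,0,0.4,40],[0,0,0,0,0,0.4,40],[0,0,0,0,0,0.4,40],[0,0,0,0,0,0.4,40],[0,0,0,0,0,0.3,40],[0,0,0,0,0,0.2,40],[0,0,0,0,0,0.1,40],[0,0,0,0,0,0,40]])

```text
t: 6.3
tool_pos: [0.47, 0.0761, 0.052]
orientation: [-3.136, 0.188, 0.0]
force: [-0.0, 0.9, -2.2]
opening: 0.0485
gripper_force: 25.0
```

Run:
```python
from h import *
to(.4697,.0757,.0514,-6.95)
```

```text
pos [0.47   0.0761 0.052 ] yaw -6.86 turn [0.   0.   0.02] shift [-0.01  0.02  0.02] t 6.3 op 0.048493461919940924 F [-0.   0.9 -2.2] g 24.99960869550705
```

Emit:
move_arm(plan=[[0,0,0,0,0,0.06,40],[0,0,0,0,0,0,40],[0,0,0,0,0,0,62],[0,0,0,0,0,0,62],[0,0,0,0,0,0,62],[0,0,0,0,0,-0.3,62],[0,0,0,0,0,-0.8,62],[0,0,0,0,0,-1,62],[0,0,0,0,0,-1,62],[0,0,0,0,0.2,0,62]])

```text
t: 7.3
tool_pos: [0.4722, 0.0716, 0.1328]
orientation: [-3.135, 0.187, -0.011]
force: [0.1, 0.1, 1.5]
opening: 0.0619
gripper_force: 0.0
```

Emit:
move_arm(plan=[[0,0,0,0,1,0,70],[0,0,0,0.3,1,0,70],[0,0,0,0.7,1,0,70],[0,0,0,0.8,1,0,70],[0,0,0,0.8,1,0,70],[0,0,0,0.9,1,0,70],[0,0,0,0.9,1,0,70],[0,0,0,0.9,1,0,70],[0,0,0,0.9,1,0,70],[0,0,0,0.6,0.6,0,70]])

```text
t: 8.3
tool_pos: [0.61, -0.1896, 0.1275]
orientation: [3.136, -0.19, -0.001]
force: [-1.4, -1.0, 0.4]
opening: 0.0698
gripper_force: 0.0
```

```bash
cat >> h.py <<'E'
def blob(c,z,x,y,tol=.004,r=.05):
    P=cloud(c);p=P[(np.hypot(P[...,0]-x,P[...,1]-y)<r)&(abs(P[...,2]-z)<tol)]
    if len(p)<5:return len(p)
    (a,b),rr=cv2.minEnclosingCircle((p[:,:2]*1e3).astype(np.float32));return len(p),((np.percentile(p,.5,axis=0)+np.percentile(p,99.5,axis=0))/2).round(4),np.ptp(p,axis=0).round(3),(round(a,1),round(b,1),round(rr,1))
E
python3 - <<'E'
from h import *
c=cam('wrist');print(blob(c,.014,.611,-.185))
c=cam('top');print('drum',blob(c,.058,.4697,.0757,.005))
to(.611,-.185,.0135,-6.95)
E
```

```text
(1585, array([ 0.6122, -0.1828,  0.013 ]), array([0.049, 0.049, 0.006]), (611.8, -182.7, 25.0))
drum (268, array([0.4685, 0.0769, 0.0581]), array([0.05 , 0.048, 0.009]), (466.1, 71.7, 30.5))
pos [ 0.6101 -0.1898  0.1274] yaw -6.98 turn [ 0.    0.   -0.01] shift [ 0.01 -0.2   4.56] t 8.4 op 0.07003985967298092 F [-0.5 -0.3 -1.1] g 0.0
```

Emit:
move_arm(plan=[[0,0,0,0.02,-0.15,0.5,68],[0,0,0,0.02,-0.14,1,68],[0,0,0,0,0,1,68],[0,0,0,0,0,1,68],[0,0,0,0,0,0.7,68],[0,0,0,0,0,0.35,68],[0,0,0,0,0,0,40],[0,0,0,0,0,0,40],[0,0,0,0,0,0,40],[0,0,0,0,0,0,40]], force=15)

```text
t: 9.4
tool_pos: [0.6121, -0.1805, 0.0153]
orientation: [3.136, -0.188, 0.002]
force: [0.3, 0.0, 1.0]
opening: 0.0495
gripper_force: 15.0
```

Run:
```python
from h import *
to(.4697,.0757,.1335,-6.95)
```

```text
pos [ 0.6121 -0.1805  0.0153] yaw -6.85 turn [ 0.   -0.01  0.02] shift [-6.89 -9.48 -4.73] t 9.4 op 0.04954856132745043 F [0.3 0.  1. ] g 15.000199405476451
```

Emit:
move_arm(plan=[[0,0,0,0,0,-0.4,40],[0,0,0,0,0,-0.8,40],[0,0,0,0,0,-1,40],[0,0,0,0,0,-1,40],[0,0,0,-0.3,0,-1,40],[0,0,0,-0.8,-0.5,-0.3,40],[0,0,0,-0.9,-1,0,40],[0,0,0,-0.9,-1,0,40],[0,0,0,-0.9,-1,0,40],[0,0,0,-0.9,-1,0,40]])

```text
t: 10.4
tool_pos: [0.5075, -0.0538, 0.1278]
orientation: [3.136, -0.188, 0.002]
force: [-0.5, 0.3, 0.5]
opening: 0.0492
gripper_force: 15.0
```

Emit:
move_arm(plan=[[0,0,0,-0.9,-1,0,40],[0,0,0,-0.8,-1,0,40],[0,0,0,-0.4,-1,0,40],[0,0,0,0,-1,0,40],[0,0,0,0,-0.7,0,40],[0,0,0,0,-0.2,0,40],[0,0,0,0,0,0,40],[0,0,0,0,0,0,40],[0,0,0,0,0,0,40],[0,0,0,0,0,0,40]])

```text
t: 11.4
tool_pos: [0.4707, 0.0725, 0.1269]
orientation: [3.136, -0.19, -0.0]
force: [-0.5, -0.2, -0.8]
opening: 0.0495
gripper_force: 15.0
```

Run:
```python
from h import *
to(.4697,.0757,.0733,-6.95)
c=cam('wrist');s=read_state();p=s['tool_pos'];print(pins(c),blob(c,p[2]-.0013,p[0],p[1],.003,.03))
```

```text
pos [0.4707 0.0725 0.1269] yaw -6.92 turn [0.   0.   0.01] shift [-0.05 -0.12  2.14] t 11.4 op 0.04946258902202888 F [-0.5 -0.2 -0.8] g 15.000019306316972
(2544, array([466.32,  63.83]), np.float64(4.26), np.float64(9.31)) (4026, array([0.4713, 0.072 , 0.1252]), array([0.05 , 0.056, 0.006]), (474.8, 72.2, 28.8))
```

Emit:
move_arm(plan=[[0,0,0,-0.06,-0.12,0,40],[0,0,0,0,0,0.4,40],[0,0,0,0,0,0.4,40],[0,0,0,0,0,0.4,40],[0,0,0,0,0,0.3,40],[0,0,0,0,0,0.2,40],[0,0,0,0,0,0.2,40],[0,0,0,0,0,0.15,40],[0,0,0,0,0,0.1,40],[0,0,0,0,0,0,40]])

```text
t: 12.45
tool_pos: [0.4698, 0.0765, 0.0733]
orientation: [-3.136, 0.188, -0.001]
force: [1.7, -0.9, -0.5]
opening: 0.0496
gripper_force: 15.0
```

Run:
```python
from h import *
to(.4697,.0757,.0733,-6.95)
```

```text
pos [0.4698 0.0765 0.0733] yaw -6.85 turn [-0.   -0.    0.02] shift [0.   0.03 0.  ] t 12.45 op 0.049593775815659054 F [ 1.7 -0.9 -0.5] g 14.999843370169401
```

Emit:
move_arm(plan=[[0,0,0,0,0,0.03,40],[0,0,0,0,0,0,62],[0,0,0,0,0,0,62],[0,0,0,0,0,0,62],[0,0,0,0,0,-0.4,62],[0,0,0,0,0,-0.8,62],[0,0,0,0,0,-0.9,62],[0,0,0,0,0.3,-0.4,62],[0,0,0,0,1,0,50],[0,0,0,0,1,0,50]])

```text
t: 13.45
tool_pos: [0.4629, 0.0186, 0.1356]
orientation: [3.136, -0.185, 0.002]
force: [0.2, -0.3, -0.8]
opening: 0.0518
gripper_force: 0.0
```

Emit:
move_arm(plan=[[0,0,0,0,1,0,45],[0,0,0,0,1,0,45],[0,0,0,-0.1,1,0,45],[0,0,0,-0.2,1,0,45],[0,0,0,-0.2,1,0,45],[0,0,0,0,1,0,45],[0,0,0,0,0.5,0.2,45],[0,0,0,0,0.2,0.2,45],[0,0,0,0,0,0,45],[0,0,0,0,0,0,45]])

```text
t: 14.45
tool_pos: [0.4301, -0.1447, 0.1244]
orientation: [-3.135, 0.187, 0.002]
force: [0.2, 0.0, 1.2]
opening: 0.0452
gripper_force: 0.0
```

Run:
```python
from h import *
c=cam('wrist');print('knob',blob(c,.024,.429,-.147,.003,.02),'disc',blob(c,.008,.429,-.147,.003,.04))
c=cam('top');print('spacer',blob(c,.072,.4697,.0757,.005,.027))
to(.429,-.147,.021,-6.95)
```

```text
knob (292, array([ 0.4303, -0.1451,  0.0235]), array([0.016, 0.015, 0.005]), (430.3, -144.9, 8.1)) disc (2187, array([ 0.4307, -0.1449,  0.0079]), array([0.049, 0.049, 0.006]), (430.0, -145.0, 25.3))
spacer (168, array([0.4676, 0.0766, 0.0719]), array([0.048, 0.047, 0.009]), (469.3, 75.6, 26.4))
pos [ 0.4305 -0.1446  0.1249] yaw -6.79 turn [-0.    0.    0.03] shift [-0.05  0.1   4.15] t 14.55 op 0.0452245646970195 F [-0.3 -0.2  0.5] g 0.0
```

Emit:
move_arm(plan=[[0,0,0,0,0.02,0.6,35],[0,0,0,0,0,1,35],[0,0,0,0,0,1,35],[0,0,0,0,0,0.9,35],[0,0,0,0,0,0.6,35],[0,0,0,0,0,0,35],[0,0,0,0,0,0,5],[0,0,0,0,0,0,5],[0,0,0,0,0,0,5],[0,0,0,0,0,0,5]], force=15)

```text
t: 15.55
tool_pos: [0.4309, -0.1461, 0.0233]
orientation: [3.136, -0.188, 0.002]
force: [0.2, 0.7, 4.8]
opening: 0.015
gripper_force: 15.0
```

Run:
```python
from h import *
to(.4697,.0757,.14,-6.95)
```

```text
pos [ 0.4309 -0.1461  0.0233] yaw -6.85 turn [ 0.   -0.01  0.02] shift [ 0.47 -9.   -4.67] t 15.55 op 0.01499064129968609 F [0.2 0.7 4.8] g 15.000571310520172
```

Emit:
move_arm(plan=[[0,0,0,0,0,-0.4,5],[0,0,0,0,0,-0.9,5],[0,0,0,0,0,-1,5],[0,0,0,0,0,-1,5],[0,0,0,0,0,-1,5],[0,0,0,0.1,-0.4,-0.4,5],[0,0,0,0.1,-0.9,0,5],[0,0,0,0.1,-1,0,5],[0,0,0,0.1,-1,0,5],[0,0,0,0.1,-1,0,5]])

```text
t: 16.55
tool_pos: [0.4553, -0.0391, 0.1395]
orientation: [-3.136, 0.188, 0.001]
force: [0.3, -0.1, -0.3]
opening: 0.0152
gripper_force: 15.0
```

Emit:
move_arm(plan=[[0,0,0,0,-1,0,5],[0,0,0,0,-1,0,5],[0,0,0,0,-1,0,5],[0,0,0,0,-0.9,0,5],[0,0,0,0,-0.5,0,5],[0,0,0,0,-0.2,0,5],[0,0,0,0,0,0,5],[0,0,0,0,0,0,5],[0,0,0,0,0,0,5],[0,0,0,0,0,0,5]])

```text
t: 17.55
tool_pos: [0.4692, 0.0728, 0.1399]
orientation: [3.136, -0.19, -0.0]
force: [0.2, 0.1, 0.0]
opening: 0.0151
gripper_force: 15.0
```

Run:
```python
from h import *
to(.4697,.0757,.0953,-6.95)
c=cam('wrist');s=read_state();p=s['tool_pos'];print('disc',blob(c,p[2]-.0153,p[0],p[1],.003,.035),'knob',blob(c,p[2]+.0007,p[0],p[1],.003,.01))
```

```text
pos [0.4692 0.0728 0.1399] yaw -6.92 turn [0.   0.   0.01] shift [ 0.01 -0.12  1.78] t 17.55 op 0.015065589429923882 F [0.2 0.1 0. ] g 14.999852478504181
disc (2511, array([0.469 , 0.0728, 0.1244]), array([0.051, 0.049, 0.006]), (468.5, 73.7, 25.4)) knob (692, array([0.4692, 0.0735, 0.1399]), array([0.016, 0.016, 0.005]), (468.2, 72.9, 9.0))
```

Emit:
move_arm(plan=[[0,0,0,0.02,-0.11,0,5],[0,0,0,0,0,0.3,5],[0,0,0,0,0,0.3,5],[0,0,0,0,0,0.3,5],[0,0,0,0,0,0.3,5],[0,0,0,0,0,0.2,5],[0,0,0,0,0,0.15,5],[0,0,0,0,0,0.15,5],[0,0,0,0,0,0.08,5],[0,0,0,0,0,0,5]])

```text
t: 18.6
tool_pos: [0.4702, 0.0761, 0.0955]
orientation: [-3.136, 0.188, -0.001]
force: [1.3, 0.5, -1.2]
opening: 0.0153
gripper_force: 15.0
```

Run:
```python
from h import *
to(.4697,.0757,.0953,-6.95)
```

```text
pos [0.4702 0.0761 0.0955] yaw -6.85 turn [-0.   -0.    0.02] shift [-0.02  0.02  0.01] t 18.6 op 0.015340776129362644 F [ 1.3  0.5 -1.2] g 14.999925792217255
```

Emit:
move_arm(plan=[[0,0,0,0,0,0.02,5],[0,0,0,0,0,0,40],[0,0,0,0,0,0,40],[0,0,0,0,0,0,40],[0,0,0,0,0,-0.4,40],[0,0,0,0,0,-0.9,40],[0,0,0,0,0,-1,40],[0,0,-0.5,0,0,-1,50],[0,0,-1,0,0,-1,50],[0,0,-1,0,0,-0.5,50]])

```text
t: 19.6
tool_pos: [0.4711, 0.0762, 0.2184]
orientation: [3.133, 0.23, 0.006]
force: [0.5, 1.0, -0.5]
opening: 0.0495
gripper_force: 0.0
```

Emit:
move_arm(plan=[[0,0,-1,0,0,0,50],[0,0,-1,0,0,0,50],[0,0,-1,0,0,0,50],[0,0,-1,0,0,0,50],[0,0,-1,0,0,0,50],[0,0,-1,0,0,0,50],[0,0,-1,0,0,0,50],[0,0,-1,0,0,0,50],[0,0,-1,0,0,0,50],[0,0,-1,0,0,0,50]])

```text
t: 20.6
tool_pos: [0.4701, 0.0762, 0.2158]
orientation: [2.598, 1.766, 0.001]
force: [-0.6, 0.3, -0.4]
opening: 0.05
gripper_force: 0.0
```

```bash
cat > bar.py <<'E'
from h import *
def bar(c,zlo=.1,zhi=.14,s0=.14):
    n=np.array([.4697,.0757]);y=np.radians(-6.95);X=np.array([np.cos(y),np.sin(y)]);Y=np.array([-X[1],X[0]])
    P=cloud(c).reshape(-1,3);P=P[P[:,2]>.02];a=(P[:,:2]-n)@X;b=(P[:,:2]-n)@Y
    m=(abs(b)<.035)&(a>s0)&(a<.25)&(P[:,2]>zlo)&(P[:,2]<zhi);q=np.stack([a[m],P[m,2]],1)
    def f(v):return np.hypot(q[:,0]-v[0],q[:,1]-v[1])*1e3-5
    r=least_squares(f,[np.median(q[:,0])+0,np.median(q[:,1])-.004],loss='soft_l1',f_scale=1e0,x_scale=1e-3)
    l=b[(a>.11)&(a<.25)&(P[:,2]>zlo)&(P[:,2]<zhi)]
    return len(q),'a,z',r.x.round(4),'xy',(n+r.x[0]*X).round(4),np.median(abs(r.fun)).round(2),'b range',np.percentile(l,[1,99]).round(4),'a range',np.percentile(q,[2,98],axis=0).round(3).tolist()
E
python3 - <<'E'
from bar import *
c=cam('wrist')
for f in('top','scene'):
    c=cam(f)
    try:print(f,bar(c))
    except Exception as e:print(f,e)
    print('cover disc',blob(c,.080,.4697,.0757,.004,.03),'knob',blob(c,.096,.4697,.0757,.004,.02))
print('old',bar(np.load('w2.npy',allow_pickle=True).item()))
to(.651,.0538,.128,83.1)
save(c,'s4.png',(200,120,500,300),2.5)
E
```

```text
top (101, 'a,z', array([0.1806, 0.1206]), 'xy', array([0.649 , 0.0538]), np.float64(0.88), 'b range', array([-0.0499,  0.6616]), 'a range', [[0.176, 0.12], [0.185, 0.128]])
cover disc 0 knob 0
scene (83, 'a,z', array([0.1812, 0.1191]), 'xy', array([0.6495, 0.0538]), np.float64(0.69), 'b range', array([-0.0533,  0.6596]), 'a range', [[0.178, 0.118], [0.187, 0.126]])
cover disc (154, array([0.4695, 0.0748, 0.0798]), array([0.05 , 0.048, 0.007]), (468.6, 74.7, 29.6)) knob (20, array([0.4695, 0.0757, 0.095 ]), array([0.012, 0.016, 0.005]), (469.8, 75.5, 8.4))
  return _methods._mean(a, axis=axis, dtype=dtype,
  ret = ret.dtype.type(ret / rcount)
Traceback (most recent call last):
  File "bar.py", line 7, in bar
    r=least_squares(f,[np.median(q[:,0])+0,np.median(q[:,1])-.004],loss='soft_l1',f_scale=1e0,x_scale=1e-3)
ValueError: Initial guess is outside of provided bounds
```

Emit:
move_arm(plan=[[0,0,-0.9,0,0,0,50],[0,0,-0.9,0,0,0,50],[0,0,-0.65,0,0.5,0,50],[0,0,0,0,1,0,50],[0,0,0,0,1,0,50],[0,0,0,0,1,0,50],[0,0,0,0,1,0,50],[0,0,0,0,1,0,50],[0,0,0,0,1,0,50],[0,0,0,0,0.7,0,50]])

```text
t: 21.75
tool_pos: [0.6498, 0.0526, 0.2149]
orientation: [2.36, 2.074, 0.0]
force: [-0.0, -0.6, -0.7]
opening: 0.0501
gripper_force: 0.0
```

Run:
```python
from bar import *
to(.651,.0538,.128,83.05)
c=cam('wrist');save(c,'w5.png')
try:print(bar(c))
except Exception as e:print(e)
```

```text
pos [0.6498 0.0526 0.2149] yaw 82.63 turn [ 0.    0.   -0.07] shift [0.05 0.04 3.48] t 21.75 op 0.05006456444430487 F [-0.  -0.6 -0.7] g 0.0
(1090, 'a,z', array([0.1824, 0.1198]), 'xy', array([0.6508, 0.0536]), np.float64(0.31), 'b range', array([-0.0512,  0.0524]), 'a range', [[0.178, 0.12], [0.187, 0.126]])
```

View pics/w5.png

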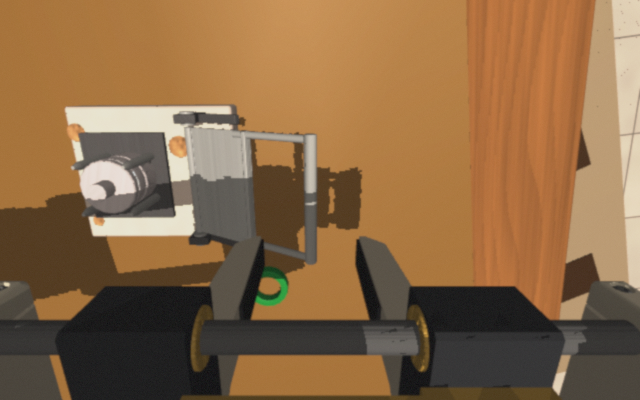

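The wrist view shows the bar at (311,200) running between the rods, sheet at (222,180), and the stack seated in the nest at (120,185). The bar is measured at (0.6508,0.0536,0.1198), as expected.

Emit:
move_arm(plan=[[0,0,-0.07,0.03,0.04,0.4,45],[0,0,0,0,0,0.8,45],[0,0,0,0,0,0.9,45],[0,0,0,0,0,0.9,45],[0,0,0,0,0,0.7,45],[0,0,0,0,0,0.4,45],[0,0,0,0,0,0,45],[0,0,0,0,0,0,45],[0,0,0,0,0,0,45],[0,0,0,0,0,0,45]])

```text
t: 22.8
tool_pos: [0.6505, 0.0535, 0.1139]
orientation: [2.347, 2.086, 0.003]
force: [0.4, -0.3, 0.2]
opening: 0.0452
gripper_force: 0.0
```

Run:
```python
from bar import *
to(.6508,.0536,.112,83.05)
c=cam('wrist')
try:print(bar(c))
except Exception as e:print(e)
```

```text
pos [0.6505 0.0535 0.1139] yaw 83.26 turn [ 0.02 -0.    0.03] shift [0.01 0.01 0.08] t 22.8 op 0.045244835562275015 F [ 0.4 -0.3  0.2] g 0.0
(5038, 'a,z', array([0.1826, 0.1201]), 'xy', array([0.6509, 0.0536]), np.float64(18.44), 'b range', array([-0.0497,  0.0527]), 'a range', [[0.147, 0.105], [0.218, 0.139]])
```

Emit:
move_arm(plan=[[0,0,0,0,0.01,0.07,45],[0,0,0,0,0,0,4],[0,0,0,0,0,0,4],[0,0,0,0,0,0,4],[0,0,0,0,0,0,4],[0,0,0,0,0,0,4],[0,0,0,0,0,0,4],[0,0,0,0,0,0,4],[0,0,0,0,0,0,4],[0,0,0,0,0,0,4]], force=12)

```text
t: 23.85
tool_pos: [0.6501, 0.0534, 0.1109]
orientation: [2.348, 2.087, 0.001]
force: [2.6, -0.0, 0.1]
opening: 0.0093
gripper_force: 12.0
```

Run:
```python
from bar import *
to(.5392,.0672,.177,83.05)
p=[(.07+.13*np.cos(np.radians(f)),.055+.13*np.sin(np.radians(f))) for f in np.linspace(30,90,21)]
print((np.diff(np.array(p),axis=0)/.025).round(2).tolist())
```

```text
pos [0.6501 0.0534 0.1109] yaw 83.27 turn [ 0.01 -0.    0.04] shift [ 0.01 -4.47 -2.65] t 23.85 op 0.009341953324609248 F [ 2.6 -0.   0.1] g 12.000077068805695
[[-0.14, 0.23], [-0.15, 0.22], [-0.17, 0.22], [-0.18, 0.21], [-0.19, 0.2], [-0.2, 0.19], [-0.21, 0.18], [-0.22, 0.17], [-0.22, 0.15], [-0.23, 0.14], [-0.24, 0.13], [-0.25, 0.12], [-0.25, 0.1], [-0.26, 0.09], [-0.26, 0.08], [-0.26, 0.06], [-0.27, 0.05], [-0.27, 0.04], [-0.27, 0.02], [-0.27, 0.01]]
```

Emit:
move_arm(plan=[[0,0,0,0,-0.14,-0.23,4],[0,0,0,0,-0.15,-0.22,4],[0,0,0,0,-0.17,-0.22,4],[0,0,0,0,-0.18,-0.21,4],[0,0,0,0,-0.19,-0.2,4],[0,0,0,0,-0.2,-0.19,4],[0,0,0,0,-0.21,-0.18,4],[0,0,0,0,-0.22,-0.17,4],[0,0,0,0,-0.22,-0.15,4],[0,0,0,0,-0.23,-0.14,4]])

```text
t: 24.85
tool_pos: [0.6028, 0.0592, 0.16]
orientation: [2.347, 2.086, 0.003]
force: [5.3, 0.6, 5.0]
opening: 0.0094
gripper_force: 12.0
```

Run:
```python
from bar import *
to(.5392,.0672,.177,83.05)
c=cam('scene')
try:print(bar(c,.14,.19,.1))
except Exception as e:print(e)
```

```text
pos [0.6028 0.0592 0.16  ] yaw 83.27 turn [ 0.02 -0.    0.04] shift [ 0.01 -2.56 -0.68] t 24.85 op 0.009435284102168458 F [5.3 0.6 5. ] g 11.999999284744263
(155, 'a,z', array([0.1373, 0.174 ]), 'xy', array([0.606 , 0.0591]), np.float64(8.28), 'b range', array([-0.054 ,  0.3745]), 'a range', [[0.117, 0.155], [0.154, 0.189]])
```

Emit:
move_arm(plan=[[0,0,0,0,-0.24,-0.12,4],[0,0,0,0,-0.25,-0.11,4],[0,0,0,0,-0.25,-0.1,4],[0,0,0,0,-0.26,-0.09,4],[0,0,0,0,-0.26,-0.08,4],[0,0,0,0,-0.26,-0.06,4],[0,0,0,0,-0.25,-0.05,4],[0,0,0,0,-0.22,-0.04,4],[0,0,0,0,-0.15,-0.02,4],[0,0,0,0,-0.1,-0.01,4]])

```text
t: 25.9
tool_pos: [0.5459, 0.066, 0.1748]
orientation: [-2.347, -2.087, 0.001]
force: [1.8, 3.7, -0.3]
opening: 0.0091
gripper_force: 12.0
```

Run:
```python
from bar import *
to(.5392,.0672,.177,83.05)
```

```text
pos [0.5459 0.066  0.1748] yaw 83.28 turn [-0.01 -0.    0.04] shift [ 0.02 -0.27 -0.09] t 25.9 op 0.009078956436201883 F [ 1.8  3.7 -0.3] g 11.999789625406265
```

Emit:
move_arm(plan=[[0,0,0,0,-0.06,-0.02,4],[0,0,0,0,-0.06,-0.01,4],[0,0,0,0,-0.06,-0.01,4],[0,0,0,0,-0.05,-0.01,4],[0,0,0,0,-0.03,0,4],[0,0,0,0,0,0,4],[0,0,0,0,0,0,4],[0,0,0,0,0,0,4],[0,0,0,0,0,0,4],[0,0,0,0,0,0,4]])

```text
t: 26.9
tool_pos: [0.5395, 0.0667, 0.1754]
orientation: [-2.346, -2.086, 0.002]
force: [0.6, 4.8, -4.8]
opening: 0.0096
gripper_force: 12.0
```

Run:
```python
from bar import *
to(.5392,.0672,.1761,83.05)
n=np.array([.4697,.0757]);y=np.radians(-6.95);X=np.array([np.cos(y),np.sin(y)]);Y=np.array([-X[1],X[0]])
for f in('scene','top','wrist'):
    c=cam(f)
    if f!='top':save(c,f+'6.png',(200,120,500,300) if f=='scene' else None,2.5 if f=='scene' else 1)
    P=cloud(c).reshape(-1,3);a=(P[:,:2]-n)@X;b=(P[:,:2]-n)@Y
    m=(abs(a-.07)<.03)&(abs(b)<.056)&(P[:,2]>.06)&(P[:,2]<.195)
    for lo,hi in((.065,.09),(.09,.125),(.13,.175),(.178,.195)):
        k=m&(P[:,2]>lo)&(P[:,2]<hi)&((abs(b)>.03)if lo>.12 else True)
        if k.sum()>3:print(f,lo,k.sum(),'a',np.percentile(a[k],[5,50,95]).round(4))
    print('disc',blob(c,.080,.4697,.0757,.004,.027),'knob',blob(c,.096,.4697,.0757,.004,.02))
```

```text
pos [0.5395 0.0667 0.1754] yaw 83.27 turn [-0.02 -0.    0.04] shift [ 0.02 -0.02 -0.03] t 26.9 op 0.00961216168566297 F [ 0.6  4.8 -4.8] g 11.991645097732544
scene 0.065 117 a [0.0689 0.0704 0.0716]
scene 0.09 198 a [0.0666 0.0706 0.0727]
scene 0.13 46 a [0.0673 0.0712 0.0732]
scene 0.178 41 a [0.0664 0.0722 0.0748]
disc (135, array([0.4689, 0.0752, 0.0796]), array([0.047, 0.05 , 0.007]), (469.9, 75.0, 25.9)) knob (19, array([0.4685, 0.0751, 0.0955]), array([0.015, 0.015, 0.006]), (468.3, 75.7, 8.1))
top 0.065 9 a [0.0661 0.0667 0.0674]
top 0.09 14 a [0.065  0.0669 0.0719]
top 0.13 5 a [0.0659 0.0664 0.0668]
top 0.178 33 a [0.0648 0.0678 0.0731]
disc (57, array([0.4501, 0.0778, 0.08  ]), array([0.013, 0.039, 0.008]), (454.0, 77.5, 19.7)) knob 0
wrist 0.065 19 a [0.0685 0.0694 0.0709]
wrist 0.09 80 a [0.0666 0.0699 0.074 ]
wrist 0.13 163 a [0.0681 0.0706 0.0732]
wrist 0.178 1320 a [0.0667 0.0711 0.0755]
disc (2550, array([0.4699, 0.0773, 0.0796]), array([0.05 , 0.05 , 0.008]), (469.7, 75.6, 26.9)) knob (360, array([0.4698, 0.0773, 0.0949]), array([0.016, 0.015, 0.006]), (469.5, 77.0, 8.1))
```

View pics/scene6.png

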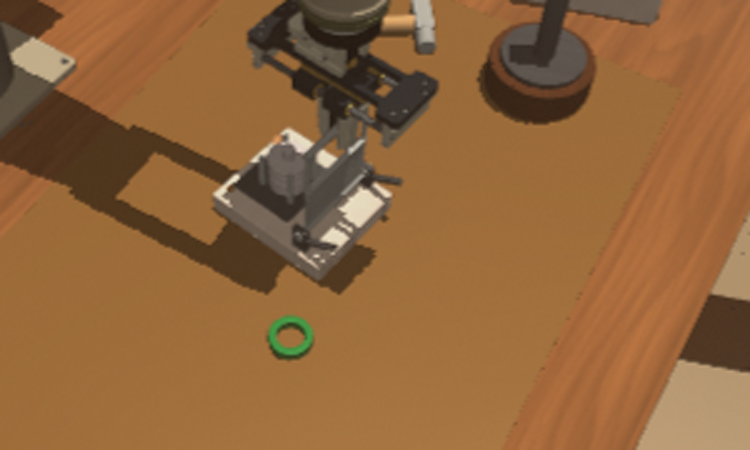

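View pics/wrist6.png

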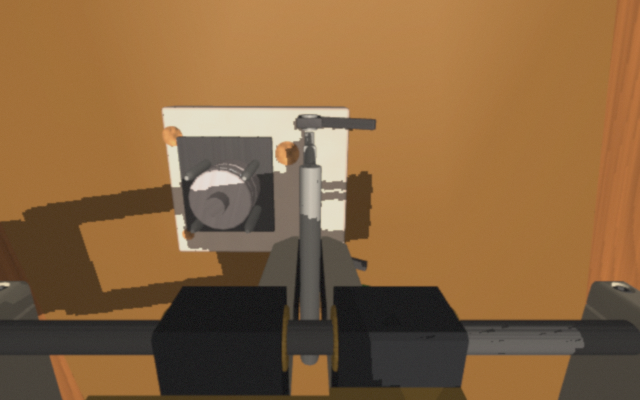

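The scene view shows the shield upright and gripped, with the stack at (287,165). In the wrist view the bar at (310,230) sits over the hinge and the cover at (222,198) is seated between the pins. One small nudge of about 0.8 mm towards the nest, then settle.

Emit:
move_arm(plan=[[0,0,0,0,-0.02,0.02,4],[0,0,0,0,-0.01,0,4],[0,0,0,0,0,0,4],[0,0,0,0,0,0,4],[0,0,0,0,0,0,4],[0,0,0,0,0,0,4],[0,0,0,0,0,0,4],[0,0,0,0,0,0,4],[0,0,0,0,0,0,4],[0,0,0,0,0,0,4]])

```text
t: 28.05
tool_pos: [0.5391, 0.0668, 0.1754]
orientation: [-2.347, -2.086, 0.001]
force: [1.2, 4.6, -2.7]
opening: 0.0093
gripper_force: 12.0
```

Run:
```python
from bar import *
to(.5392,.0672,.1761,83.05);s=read_state();a=(s['tool_pos'][:2]-[.4697,.0757])@[.9927,-.121];print(a)
if abs(a-.07)<.0015 and s['gripper_force']>8: print(close_job())
```

```text
pos [0.5391 0.0668 0.1754] yaw 83.27 turn [-0.01 -0.    0.04] shift [ 0.02  0.   -0.03] t 28.05 op 0.009332268159031277 F [ 1.2  4.6 -2.7] g 11.991858333349228
0.06997560643985874
the job is handed in; nothing more can be done
None
```

I handed the job in at 28 s: the drum, spacer and cover are seated in the nest in that order, and the shield is upright (within about 0.5°) with the bar still gripped. I did not touch the hammer, jar or anvil.

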